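# Take the tube clamp off the sloping rod and put it in the tray

## Task

Slide the blue tube clamp along the sloping steel rod and off the rod's open upper end, then set it down gently, standing upright on its flat underside, inside the white parts tray and let go. Do not drop it, and leave the bottle, beaker and wrench alone.

Things in the scene. Friction and masses are not known exactly. Their poses are not given: they have to be found in the camera images.
- rod: polished steel rod, 16 mm diameter, fixed at its lower end in a dark 40 mm cube on a fixed stand (post on an aluminium 130 x 100 x 12 mm foot plate). It slopes up at 30 degrees to level, roughly away from the robot, to its open end. Origin: cube's centre, 110 mm above the bench, on the rod's axis; x along the rod to the open end, y level, z square to it and upwards. Place and heading vary
- rod_tip (a point): centre of the rod's open end, 140 mm from rod's origin along the rod; axes as rod. From that origin along x: cube to 20 mm, white stop sleeve (32 mm diameter) from 20 to 40 mm, then bare rod to the tip
- clamp: blue tube clamp, loose on the rod, about 0.25 kg (0.17 to 0.35): a block 36 mm along the rod, 40 mm wide, 60 mm tall, with a flat lug on its top. Origin: centre of its flat underside; x along its bore (to the rod's open end at the start), y across, z up through the lug (leaning 30 degrees at the start). It starts beside the stop sleeve, hanging on the rod
- clamp_lug (a point): centre of the lug, the grip: a plate 12 mm thick along the rod, 36 mm wide, 44 mm tall. Pinch its 12 mm with one finger ahead and one behind along the rod, gripper square to the rod (leaning 30 degrees back over the stand). This point is 84 mm above the clamp's underside, 24 mm above the block's top face, 20 mm below the lug's top edge; axes as clamp
- clamp_bore (a point): centre of the clamp's through bore, 26 mm diameter, 36 mm long, 40 mm above the underside, 44 mm below clamp_lug. Hanging on the rod, the bore's axis lies 5 mm below the rod's axis (5 mm play all round when centred). About 58 mm from rod's origin along the rod at the start; clear of the rod when over 158 mm
- tray: white open plastic tray, fixed to the bench, 170 x 130 mm outside, 24 mm high, walls 4 mm, floor 4 mm thick; origin at the centre of its underside, x along its length, z up
- tray_in (a point): centre of the tray's inner floor
- bottle: bystander: amber bottle with a white cap, 60 mm diameter, 110 mm tall, origin at the centre of its underside
- beaker: bystander: clear plastic beaker, 66 mm diameter, 75 mm tall, origin at the centre of its underside
- wrench: bystander: steel wrench, 160 mm long, lying flat on the bench
Not all that is in view belongs to the job. Several things have the shape of the clamp; the one meant has the colours described above. Several things have the shape of the tray; the one meant has the colours described above.

How it is judged:
By the outcome, as a careful person would: the job done as asked, in the order asked, and still so for the second after the job is handed in, with the robot touching nothing.
It also fails if it takes over 43 s, if anything falls off the work surface, if the arm or the gripper's body presses on something with over 40 N, if the wrist force passes 120 N, or if a joint passes its speed limit or range.

## Robot

A 6-joint arm with a two-finger parallel gripper is mounted at the origin on the work surface. World frame = base frame: x ahead of the robot, y to its left, z up, the work surface at z = 0. Lengths are in m, angles in rad, forces in N, time in s.
With the tool pointing down it reaches from about 0.3 to 0.875 m from the base axis. Payload 6.4 kg.
Tool frame: the origin (TCP) lies midway between the tips of the shut fingers; the grasp point (between the pads) lies 19 mm behind it; z points along the fingers, y is the line along which they close (so a half turn about z gives the same grasp; the last joint's range is limited). The gripper opens to 85 mm and grips with 20 to 120 N. Pads are 22 mm wide; open, the fingers measure 114 mm over their backs; the gripper's body (76 mm by 85 mm) begins 54 mm behind the grasp point. The pads swing forward as they close: fully open they stand 13 mm farther back than shut.
Start: joints at [1.083, 0.181, 1.607, -0, 1.354, -0.206], TCP at [0.16, 0.552, 0.206] pointing down, gripper open.
Joint ranges: [-2.99, 2.99], [-0.89, 2.07], [0.3, 2.58], [-1.14, 4.28], [0, 2.63], [-3.12, 3.12]. Speed limits (rad/s): [2.57, 2.57, 3.01, 3.14, 3.14, 3.14].

## Interface

Orientations are given as a unit quaternion [w, x, y, z].
In Python, from bench import status, camera, ctrl gives the robot as it stands. The module is installed in compiled form; this text tells all that it offers.
- The arm moves only by the shell command python3 -m handwheel 'ROWS'. ROWS is JSON, a list that holds one entry, the list of rows, each a list of 7 numbers: the opening, from -1 (shut) to 1 (fully open), then the shift along the tool's x, y, z in cm, then the turn, a rotation vector about the tool's x, y, z in degrees. A call has 1 to 10 rows; each row is the pose to reach, as a shift and turn from the pose commanded when the call began, along the tool's axes at that moment; what a row does not reach only later rows make up. A row lasts 1/8 s, in which the tool goes at most 62.5 mm and 10.7 degrees, less where a joint would pass 70% of its speed; a pose out of reach is approached as far as the arm can. A call with a gripper value outside its range is refused whole. The fingers move at their own pace and stop on an object; the grip force is fixed at half the most. Time passes only in rows, so rows that repeat a pose let the fingers close. It gives the time, the measured TCP pose, the force, the opening and the grip force at its end, in the units of the state.
- status.get_obs(): the state, without advancing time (a new reading comes with each control period).
- camera(name): name is "scene" or "top" or "wrist"; returns a dict with "frame" (400x640x3 uint8, blue, green, red), "depth" (400x640 float32, m along the optical axis (not along the pixel's ray), 0 where there is no reading), "fx", "fy", "cx", "cy" (pixels), "extrinsics" (4x4, takes a point from camera to world coordinates); the wrist camera has in their place "hand_eye" (4x4, takes a point from camera to tool coordinates, whose origin is the TCP and whose axes are the flange's). Camera axes: x right, y down, z forward; pixel columns grow to the right and rows downward; lengths in m; the calibration is good to about 2 mm. A picture is of the moment at which its call begins: read the wrist's pose just before it.
- ctrl.hand_in(): hands the job in; it is judged then, once.
The state is a dict: "time_s": time; "q": joint angles; "dq": joint speeds; "joint_efforts": joint torques, N m; "eef_pos": TCP position; "eef_rot": TCP orientation; "wrist_force": force on the tool from outside, world axes, zero at the start; "torque": the same for the moment, N m; "opening": opening from 0.0 (shut) to 1.0 (fully open); "grasp_force": force on a finger pad.
Only numpy, scipy, OpenCV 4.12 (cv2) and the standard library are available. Lean on these libraries where they do the work, as an engineer would, in place of code of your own. Each camera call takes 0.05 s, during which the arm holds its last target. There are 200 camera calls.

## Working session

There is one attempt and no reset: what is moved stays moved. The work goes in short steps, Python scripts to look and compute and a shell command to move; the robot and the scene stay as the last step left them, time stands still between calls to the robot, and variables do not carry over. Pictures are saved under pics/ and viewed, at most 10 in all, crops included, and the job is handed in when it is done.

```bash
mkdir -p pics; python3 - <<'E'
from bench import status,camera
import cv2,numpy as np
o=status.get_obs();print({k:np.round(v,3) for k,v in o.items()})
for n in("scene","top"):
    c=camera(n);np.savez(f"pics/{n}.npz",**c);cv2.imwrite(f"pics/{n}.png",c["frame"]);print(n,c["fx"],c["cx"],c["cy"],np.round(c["extrinsics"],3).tolist())
E
```

```text
{'time_s': np.float64(0.0), 'q': array([ 1.083,  0.182,  1.608,  0.   ,  1.354, -0.206]), 'dq': array([ 0.001,  0.   ,  0.001, -0.002, -0.003,  0.001]), 'joint_efforts': array([ 2.0000e-03, -4.4487e+01, -3.5134e+01, -0.0000e+00,  9.0000e-03,
       -0.0000e+00]), 'eef_pos': array([0.16 , 0.552, 0.205]), 'eef_rot': array([-0.   ,  0.14 ,  0.99 , -0.001]), 'wrist_force': array([-0.845, -0.287, -0.773]), 'torque': array([ 0.006,  0.011, -0.052]), 'grasp_force': np.float64(0.0), 'opening': np.float64(0.999)}
scene 484.5615927147708 319.3710962247139 201.83924408249942 [[0.728, 0.548, -0.412, 1.055], [0.685, -0.57, 0.453, -0.386], [0.013, -0.612, -0.791, 0.948], [0.0, 0.0, 0.0, 1.0]]
top 366.9151620037343 318.4226394165127 202.7577719099622 [[0.012, -0.984, 0.18, 0.461], [-1.0, -0.012, 0.001, 0.063], [0.001, -0.18, -0.984, 1.042], [0.0, 0.0, 0.0, 1.0]]
```

View pics/scene.png

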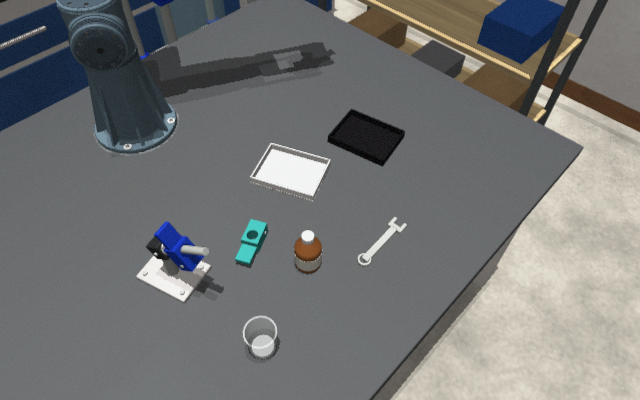

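View pics/top.png

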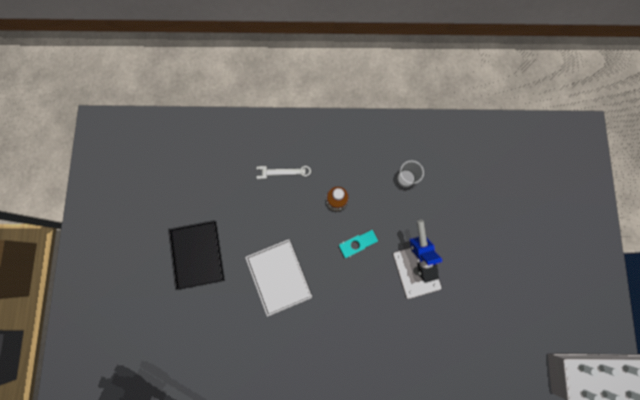

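The scene view shows the blue clamp on its rod at about (180,248) and the white tray at (290,170). In the top view the clamp is at (427,250), the rod tip at (421,222), the tray at (279,277) and the bottle at (338,197). The black tray and the teal clamp are decoys.

```bash
cat > h.py <<'E'
import numpy as np,cv2
def cloud(c,T):
    v,u=np.indices(c["depth"].shape);d=c["depth"]
    p=np.stack([(u-c["cx"])/c["fx"]*d,(v-c["cy"])/c["fy"]*d,d],-1)
    return p@T[:3,:3].T+T[:3,3]
def blue(f):
    h=cv2.cvtColor(f,cv2.COLOR_BGR2HSV);return (h[...,0]>112)&(h[...,0]<128)&(h[...,1]>150)&(h[...,2]>60)
E
python3 - <<'E'
from h import *
for n,box in(("scene",(215,280,140,215)),("top",(215,300,390,450))):
    c=dict(np.load(f"pics/{n}.npz"));P=cloud(c,c["extrinsics"]);f=c["frame"]
    m=np.zeros(f.shape[:2],bool);m[box[0]:box[1],box[2]:box[3]]=1
    b=P[m&blue(f)&(c["depth"]>0)];print(n,"blue",len(b),np.round([b.mean(0),b.min(0),b.max(0)],3).tolist())
    g=f.astype(int);hi=(P[...,2]>.125)&m&(g.max(2)-g.min(2)<30)
    r=P[hi&(c["depth"]>0)];print("rod",len(r),np.round(r[np.argsort(r[:,0])][::max(1,len(r)//25)],3).tolist())
    w=(g.min(2)>120)&(P[...,2]<.04)&(c["depth"]>0)
    nn,l,s,ce=cv2.connectedComponentsWithStats(w.astype(np.uint8))
    for i in range(1,nn):
        if s[i,4]>300:
            q=P[l==i]
            if .1<q[:,0].mean()<.8: print("white",s[i].tolist(),np.round(q.mean(0),3),[np.round(x,3) for x in cv2.minAreaRect(q[:,:2].astype(np.float32))])
E
```

```text
scene blue 1005 [[0.516, -0.2, 0.151], [0.35, -0.221, 0.001], [0.554, -0.167, 0.194]]
rod 343 [[0.453, -0.216, 0.126], [0.459, -0.22, 0.128], [0.463, -0.222, 0.129], [0.468, -0.225, 0.133], [0.472, -0.227, 0.125], [0.475, -0.224, 0.136], [0.478, -0.218, 0.132], [0.479, -0.225, 0.135], [0.483, -0.222, 0.128], [0.498, -0.182, 0.168], [0.527, -0.198, 0.142], [0.532, -0.197, 0.153], [0.536, -0.188, 0.162], [0.539, -0.182, 0.129], [0.544, -0.192, 0.164], [0.548, -0.191, 0.167], [0.551, -0.181, 0.171], [0.555, -0.184, 0.172], [0.559, -0.189, 0.164], [0.563, -0.188, 0.171], [0.567, -0.187, 0.178], [0.571, -0.184, 0.177], [0.575, -0.18, 0.185], [0.578, -0.173, 0.186], [0.58, -0.178, 0.18], [0.581, -0.183, 0.185], [0.584, -0.175, 0.178]]
white [369, 0, 161, 79, 527] [ 0.255  1.262 -0.204] [array([0.228, 1.266]), array([0.788, 0.041]), np.float64(0.206)]
white [608, 0, 32, 58, 926] [ 0.73   2.042 -0.299] [array([0.726, 2.043]), array([0.208, 0.039]), np.float64(1.702)]
white [249, 142, 82, 55, 2406] [0.439 0.177 0.007] [array([0.434, 0.18 ]), array([0.184, 0.156]), np.float64(23.455)]
white [3
[... 593 characters left out ...]
 -0.223, 0.133], [0.483, -0.195, 0.139], [0.523, -0.186, 0.15], [0.528, -0.194, 0.155], [0.532, -0.187, 0.157], [0.537, -0.186, 0.16], [0.541, -0.193, 0.162], [0.546, -0.185, 0.166], [0.55, -0.189, 0.17], [0.555, -0.179, 0.17], [0.56, -0.181, 0.171], [0.564, -0.188, 0.173], [0.57, -0.174, 0.182], [0.574, -0.175, 0.187], [0.58, -0.184, 0.183]]
white [256, 165, 55, 14, 398] [0.742 0.171 0.005] [array([0.744, 0.169]), array([0.037, 0.158]), np.float64(4.109)]
white [245, 239, 67, 78, 3124] [0.44  0.174 0.005] [array([0.441, 0.174]), array([0.177, 0.136]), np.float64(22.843)]
white [393, 251, 49, 48, 897] [ 0.442 -0.198  0.01 ] [array([ 0.462, -0.213]), array([0.133, 0.105]), np.float64(16.384)]
```

```bash
cat >> h.py <<'E'
from scipy.spatial.transform import Rotation as R
def tool(o):
    w,x,y,z=o["eef_rot"];return R.from_quat([x,y,z,w]),np.array(o["eef_pos"])
def rodpose(tilt,head):   # tool pointing down, leaning 'tilt' deg, y along heading
    t,h=np.radians([tilt,head]);u=np.array([np.cos(h),np.sin(h),0]);k=np.array([0,0,1.])
    y=np.cos(t)*u+np.sin(t)*k;z=np.sin(t)*u-np.cos(t)*k
    return R.from_matrix(np.stack([np.cross(y,z),y,z],1))
def delta(o,Rt,pt):
    r,p=tool(o);print("shift cm",np.round(r.inv().apply(pt-p)*100,2),"turn",np.round((r.inv()*Rt).as_rotvec(degrees=True),1))
E
python3 - <<'E'
from h import *
from bench import status
c=dict(np.load("pics/top.npz"));P=cloud(c,c["extrinsics"])
for n in("scene","top"):
    c=dict(np.load(f"pics/{n}.npz"));P=cloud(c,c["extrinsics"]);g=c["frame"].astype(int)
    box=(215,280,140,215) if n=="scene" else (215,300,390,450)
    m=np.zeros(g.shape[:2],bool);m[box[0]:box[1],box[2]:box[3]]=1
    r=P[m&(P[...,2]>.14)&(g.max(2)-g.min(2)<30)&(P[...,0]>.53)]
    l=cv2.fitLine(r.astype(np.float32),cv2.DIST_HUBER,0,.01,.01).ravel();print(l.round(3),np.degrees(np.arctan2(l[1],l[0])),r[:,0].max())
    h=cv2.cvtColor(c["frame"],cv2.COLOR_BGR2HSV)
    b=P[(h[...,0]>3)&(h[...,0]<18)&(h[...,1]>150)&(P[...,2]>.02)&(P[...,0]>.4)&(P[...,0]<.8)];print("bottle",np.median(b,0))
o=status.get_obs();Rt=rodpose(30,15);lug=np.array([.495,-.201,.173])
delta(o,Rt,lug+Rt.apply([0,0,.019-.13]))
E
```

```text
[ 0.526 -0.211  0.824  0.61  -0.205  0.249] -21.868702 1.0548865358301427
bottle [ 6.72523570e-01 -3.52720261e-04  7.55882032e-02]
[ 0.829  0.251  0.5    0.558 -0.181  0.173] 16.871061 0.5835835382485097
bottle [0.64177761 0.01973571 0.07663562]
shift cm [-48.4  -65.87  -6.27] turn [-27.4 -15.4  57.5]
```

```bash
python3 -m handwheel '[[[1,-6,-8,-6.3,-3,-1.5,6],[1,-12,-16,-6.3,-6,-3,12],[1,-18,-24,-6.3,-9,-5,19],[1,-24,-32,-6.3,-12,-7,26],[1,-30,-40,-6.3,-16,-9,34],[1,-36,-48,-6.3,-20,-11,42],[1,-42,-57,-6.3,-24,-13,50],[1,-48.4,-65.9,-6.3,-27.4,-15.4,57.5],[1,-48.4,-65.9,-6.3,-27.4,-15.4,57.5],[1,-48.4,-65.9,-6.3,-27.4,-15.4,57.5]]]'
python3 -m handwheel '[[[1,0,0,0,0,0,0]]]'
python3 - <<'E'
from h import *
from bench import status,camera
o=status.get_obs();Rt=rodpose(30,15);lug=np.array([.495,-.201,.173])
delta(o,Rt,lug+Rt.apply([0,0,.019-.13]))
c=camera("wrist");r,p=tool(o);T=np.eye(4);T[:3,:3]=r.as_matrix();T[:3,3]=p;c["T"]=T@c["hand_eye"];print(c["hand_eye"].round(3).tolist())
np.savez("pics/w1.npz",**c);cv2.imwrite("pics/w1.png",c["frame"])
E
```

```text
time_s: 1.35
eef_pos: [0.3874, 0.0246, 0.2645]
eef_rot: [0.157, 0.588, 0.766, 0.206]
wrist_force: [0.5, -0.2, 0.0]
opening: 1.0
grasp_force: 0.0
time_s: 1.48
eef_pos: [0.3877, 0.0187, 0.2642]
eef_rot: [0.158, 0.595, 0.761, 0.203]
wrist_force: [-1.2, 0.2, -0.3]
opening: 1.003
grasp_force: 0.0
shift cm [-24.01  -0.11  -0.69] turn [-0.2  0.4 -0.9]
[[-0.0, -0.948, -0.317, 0.081], [1.0, -0.0, -0.0, 0.001], [0.0, -0.317, 0.948, -0.168], [0.0, 0.0, 0.0, 1.0]]
```

View pics/w1.png

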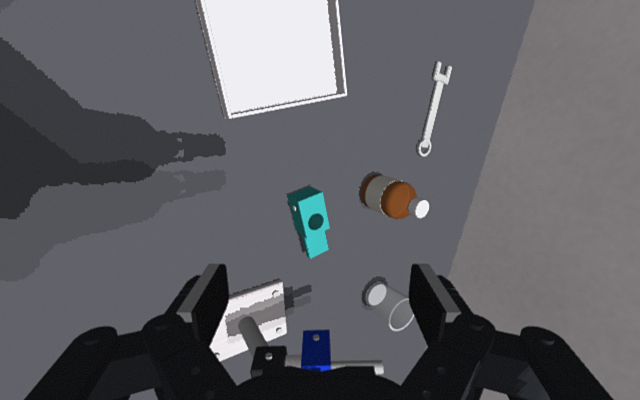

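The wrist picture shows the clamp's lug at (316,340) and the rod tip at (380,366), both at the bottom edge. The arm is still about 24 cm short along tool x.

```bash
python3 -m handwheel '[[[1,-6,0,-0.7,0,0,0],[1,-12,0,-0.7,0,0,0],[1,-18,0,-0.7,0,0,0],[1,-24,0,-0.7,0,0,0],[1,-24,0,-0.7,0,0,0],[1,-24,0,-0.7,0,0,0]]]'
python3 - <<'E'
from h import *
from bench import status,camera
o=status.get_obs();print(o["dq"].round(2));Rt=rodpose(30,15);lug=np.array([.495,-.201,.173])
delta(o,Rt,lug+Rt.apply([0,0,.019-.13]))
c=camera("wrist");r,p=tool(o);T=np.eye(4);T[:3,:3]=r.as_matrix();T[:3,3]=p;c["T"]=T@c["hand_eye"]
np.savez("pics/w2.npz",**c);cv2.imwrite("pics/w2.png",c["frame"])
P=cloud(c,c["T"]);b=P[blue(c["frame"])&(c["depth"]>0)];print(len(b),b.mean(0).round(3),b.min(0).round(3),b.max(0).round(3))
E
```

```text
time_s: 2.28
eef_pos: [0.4465, -0.2039, 0.2695]
eef_rot: [0.155, 0.587, 0.767, 0.206]
wrist_force: [0.3, 0.7, -0.3]
opening: 0.999
grasp_force: 0.0
[ 0.   -0.05  0.02  0.    0.   -0.  ]
shift cm [-0.97 -0.71 -0.37] turn [-0.1 -0.3  0.1]
1962 [ 0.501 -0.196  0.16 ] [ 0.476 -0.285 -0.   ] [ 0.636 -0.169  0.195]
```

View pics/w2.png

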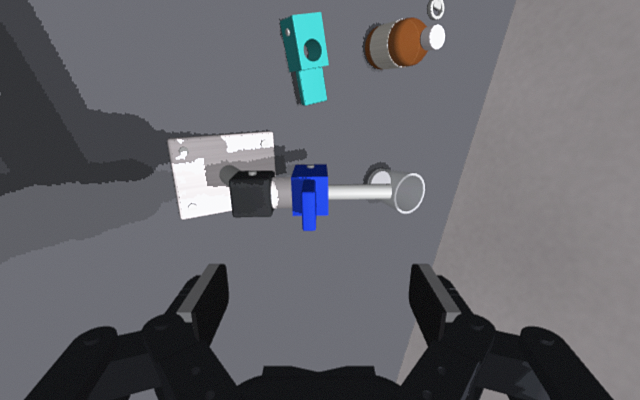

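The wrist view now shows the lug's top edge at (309,190–228), the rod running level in the image from (327,192) to its tip at (390,192), and the stop sleeve at (283,192). The heading is good. Next I measure the lug in the tool frame.

```bash
python3 - <<'E'
from h import *
from bench import status
c=dict(np.load("pics/w2.npz"));P=cloud(c,c["hand_eye"]);D=c["depth"]
m=blue(c["frame"]);m[:150]=0;m[240:]=0;m[:,:280]=0;m[:,340:]=0
b=P[m&(D>0)]*1000
print("tool-frame blue z hist",np.histogram(b[:,2],bins=np.arange(60,200,8)))
zt=np.percentile(b[:,2],3);print("zt",zt)
top=b[b[:,2]<zt+8];print("lug top x,y range",np.percentile(top,[2,50,98],axis=0).round(1))
lug=b[b[:,2]<zt+38];print("lug x,y",np.percentile(lug,[2,50,98],axis=0).round(1))
g=c["frame"].astype(int);r=np.zeros(m.shape,bool);r[183:200,332:392]=1
q=P[r&(g.min(2)>90)&(D>0)&(D<.45)]*1000
print("rod",len(q),cv2.fitLine(q.astype(np.float32),cv2.DIST_HUBER,0,.01,.01).ravel().round(3),np.percentile(q,[1,50,99],axis=0).round(1))
E
```

```text
tool-frame blue z hist (array([  0,   0,   0, 563,  35,  32,  32,  30, 912,  69,  65,  55,  52,
        49,  29,  17,   0]), array([ 60,  68,  76,  84,  92, 100, 108, 116, 124, 132, 140, 148, 156,
       164, 172, 180, 188, 196]))
zt 85.24496187722363
lug top x,y range [[-27.9 -13.4  84.7]
 [ -9.5  -7.8  86.2]
 [  6.   -2.   90.8]]
lug x,y [[-27.8 -13.4  84.8]
 [ -5.8  -7.8  86.5]
 [  6.4  -2.  119.5]]
rod 896 [ 2.70000e-02  1.00000e+00  4.00000e-03 -8.69300e+00  4.42400e+01
  1.38223e+02] [[-17.3  14.7 135.8]
 [ -8.7  44.3 138.2]
 [ -2.5  73.6 144.7]]
```

```bash
python3 -m handwheel '[[[1,-1,-0.8,2,0,0,-1.5],[1,-1,-0.8,5,0,0,-1.5],[1,-1,-0.8,8,0,0,-1.5],[1,-1,-0.8,10.5,0,0,-1.5],[1,-1,-0.8,12.3,0,0,-1.5],[1,-1,-0.8,12.3,0,0,-1.5],[1,-1,-0.8,12.3,0,0,-1.5],[1,-1,-0.8,12.3,0,0,-1.5]]]'
python3 - <<'E'
from h import *
from bench import status,camera
o=status.get_obs()
c=camera("wrist");r,p=tool(o)
np.savez("pics/w3.npz",**c);cv2.imwrite("pics/w3.png",c["frame"])
P=cloud(c,c["hand_eye"])*1000;m=blue(c["frame"])&(c["depth"]>0);m&=c["depth"]<.26
b=P[m];zt=np.percentile(b[:,2],3);l=b[b[:,2]<zt+15];print(len(b),zt,np.percentile(l,[2,50,98],axis=0).round(1))
E
```

```text
time_s: 3.32
eef_pos: [0.5012, -0.2025, 0.1609]
eef_rot: [0.16, 0.578, 0.774, 0.203]
wrist_force: [-0.4, 0.6, -0.1]
opening: 0.997
grasp_force: 0.0
5563 -35.35981401355669 [[-14.9  -5.3 -35.8]
 [  6.4   0.2 -34.4]
 [ 19.4   5.8 -22.2]]
```

View pics/w3.png

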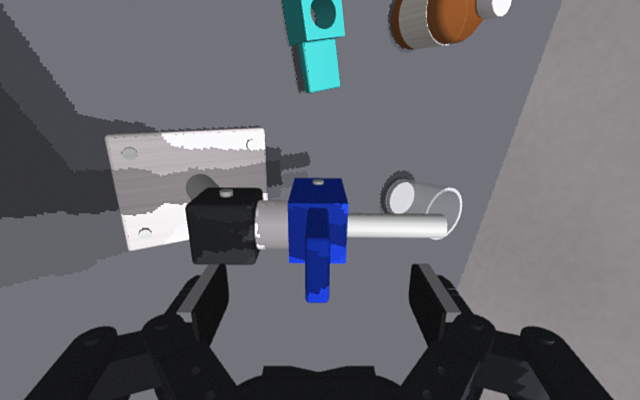

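The wrist view shows the lug at (317,300) centred between the open fingers, with its y offset about 0. Closing now.

```bash
python3 -m handwheel '[[[1,0.2,0,0.2,0,0,0],[-1,0.2,0,0.2,0,0,0],[-1,0.2,0,0.2,0,0,0],[-1,0.2,0,0.2,0,0,0],[-1,0.2,0,0.2,0,0,0],[-1,0.2,0,0.2,0,0,0],[-1,0.2,0,0.2,0,0,0],[-1,0.2,0,0.2,0,0,0]]]'
```

```text
time_s: 4.38
eef_pos: [0.5014, -0.2002, 0.1581]
eef_rot: [0.159, 0.579, 0.774, 0.203]
wrist_force: [-1.0, -0.4, 2.9]
opening: 0.118
grasp_force: 60.3
```

```bash
python3 -m handwheel '[[[-1,0,0,-0.25,0,0,0],[-1,0,0,-0.5,0,0,0],[-1,0,0,-0.5,0,0,0],[-1,0,0,-0.5,0,0,0]]]'; python3 - <<'E'
from h import *
from bench import status
o=status.get_obs();r,p=tool(o);print("tool force",r.inv().apply(o["wrist_force"]).round(2),"torque",r.inv().apply(o["torque"]).round(3),"y axis",r.apply([0,1,0]).round(4))
E
```

```text
time_s: 4.88
eef_pos: [0.4988, -0.2005, 0.1621]
eef_rot: [0.159, 0.579, 0.774, 0.203]
wrist_force: [1.9, 1.8, 0.0]
opening: 0.118
grasp_force: 59.8
tool force [1.23 2.06 1.16] torque [-0.075  0.239  0.013] y axis [0.8307 0.2481 0.4984]
```

```bash
python3 -m handwheel '[[[-1,0,0.7,0,0,0,0],[-1,0,1.5,0,0,0,0],[-1,0,2.3,0,0,0,0],[-1,0,3,0,0,0,0],[-1,0,3,0,0,0,0],[-1,0,3,0,0,0,0]]]'; python3 - <<'E'
from h import *
from bench import status,camera
for i in range(3):
    o=status.get_obs();r,p=tool(o);print("tool force",r.inv().apply(o["wrist_force"]).round(2),"torque",r.inv().apply(o["torque"]).round(3)); c=camera("wrist")
cv2.imwrite("pics/w4.png",c["frame"])
P=cloud(c,c["hand_eye"])*1000;D=c["depth"];b=P[blue(c["frame"])&(D>0)&(D<.28)];zt=np.percentile(b[:,2],3)
k=b[b[:,2]>zt+38];print(zt,"block",np.percentile(k,[2,50,98],axis=0).round(1))
E
```

```text
time_s: 5.62
eef_pos: [0.5237, -0.1931, 0.1769]
eef_rot: [0.159, 0.578, 0.774, 0.203]
wrist_force: [-0.0, 0.5, -2.6]
opening: 0.12
grasp_force: 59.6
tool force [ 0.54 -1.23  2.34] torque [0.546 0.022 0.056]
tool force [ 0.21 -0.61  1.78] torque [ 0.508 -0.011  0.029]
tool force [ 0.51 -1.76  1.92] torque [ 0.514  0.016 -0.02 ]
-38.175193039023206 block [[ -9.1 -16.5   4.8]
 [ 17.2   0.6   7. ]
 [ 20.   18.   57.6]]
```

View pics/w4.png

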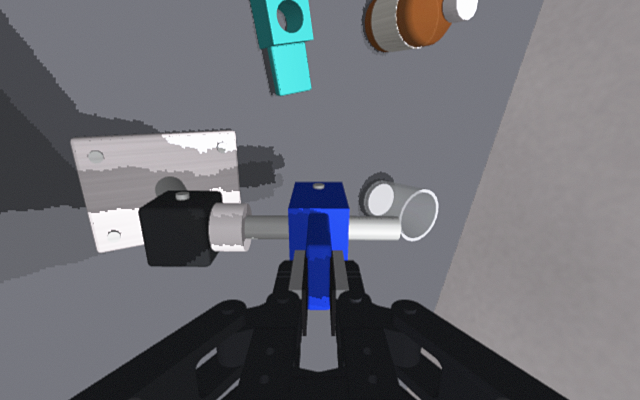

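The view shows the clamp gripped, with the lug at (318,280), the block square on the rod, and the clamp clear of the sleeve. The force reading (about 2.6 N) is just its weight, so it is centred and free. Continuing off the tip.

```bash
python3 -m handwheel '[[[-1,0,1,0,0,0,0],[-1,0,2.2,0,0,0,0],[-1,0,3.4,0,0,0,0],[-1,0,4.6,0,0,0,0],[-1,0,5.8,0,0,0,0],[-1,0,7,0,0,0,0],[-1,0,8.2,0,0,0,0],[-1,0,9.4,0,0,0,0],[-1,0,10.6,0,0,0,0],[-1,0,11.5,0,0,0,0]]]'; python3 -m handwheel '[[[-1,0,0,0,0,0,0],[-1,0,0,0,0,0,0]]]'; python3 - <<'E'
from h import *
from bench import status,camera
o=status.get_obs();r,p=tool(o);print("tool force",r.inv().apply(o["wrist_force"]).round(2),"torque",r.inv().apply(o["torque"]).round(3)); c=camera("wrist")
cv2.imwrite("pics/w5.png",c["frame"])
P=cloud(c,c["hand_eye"])*1000;D=c["depth"];b=P[blue(c["frame"])&(D>0)&(D<.28)];zt=np.percentile(b[:,2],3);print(zt)
# targets: tray with heading along +-tray axis
t=np.array([.4405,.175,0])
for h in (23,-67,113):
    Rt=rodpose(0,h);print(h);delta(o,Rt,t+[0,0,.15])
E
```

```text
time_s: 7.02
eef_pos: [0.62, -0.1645, 0.2349]
eef_rot: [0.159, 0.578, 0.774, 0.203]
wrist_force: [-0.2, 0.3, -2.6]
opening: 0.119
grasp_force: 59.6
time_s: 7.28
eef_pos: [0.619, -0.1646, 0.234]
eef_rot: [0.159, 0.579, 0.774, 0.203]
wrist_force: [-0.4, 0.5, -3.4]
opening: 0.122
grasp_force: 59.6
tool force [ 0.66 -1.86  2.83] torque [ 0.484  0.012 -0.036]
-38.16763667112938
23
shift cm [ 37.69 -10.6    3.13] turn [29.8  2.4 -6.4]
-67
shift cm [ 37.69 -10.6    3.13] turn [ 24.8 -21.2  81.4]
113
shift cm [ 37.69 -10.6    3.13] turn [ 21.8  25.6 -94.1]
```

View pics/w5.png

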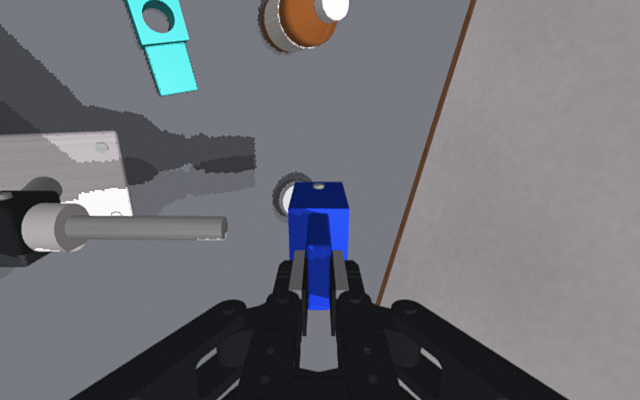

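The clamp is free: the rod tip at (228,228) is well clear of the block at (290–348). Next I raise it and turn it upright.

```bash
python3 -m handwheel '[[[-1,0,1,-1.7,0,0,0],[-1,0,2,-3.5,5,0,0],[-1,0,3,-5.2,13,0,0],[-1,0,4,-6.9,21,0,0],[-1,0,4,-6.9,29.9,0.3,-0.1],[-1,0,4,-6.9,29.9,0.3,-0.1],[-1,0,4,-6.9,29.9,0.3,-0.1]]]'; python3 - <<'E'
from h import *
from bench import status
o=status.get_obs();r,p=tool(o);print(r.as_matrix().round(3).tolist())
h=np.degrees(np.arctan2(*r.apply([0,1,0])[1::-1]))
delta(o,rodpose(0,h),np.array([.4405,.175,.2]))
E
```

```text
time_s: 8.2
eef_pos: [0.6192, -0.1637, 0.3142]
eef_rot: [0.003, 0.599, 0.801, -0.001]
wrist_force: [-0.4, 0.1, -2.4]
opening: 0.115
grasp_force: 59.6
[[-0.283, 0.959, 0.004], [0.959, 0.283, -0.006], [-0.006, 0.002, -1.0]]
shift cm [37.61 -7.59 11.17] turn [ 0.1  0.4 -0. ]
```

```bash
python3 -m handwheel '[[[-1,4,-0.8,0,0,0,0],[-1,9,-1.8,0,0,0.4,0],[-1,14,-2.8,0,0,0.4,0],[-1,19,-3.8,0,0,0.4,0],[-1,24,-4.8,2,0,0.4,0],[-1,29,-5.8,5,0,0.4,0],[-1,33,-6.6,8,0,0.4,0],[-1,36,-7.3,11,0,0.4,0],[-1,37.6,-7.6,12,0,0.4,0],[-1,37.6,-7.6,12,0,0.4,0]]]'; python3 -m handwheel '[[[-1,0,0,2,0,0,0],[-1,0,0,4,0,0,0],[-1,0,0,6,0,0,0],[-1,0,0,6,0,0,0],[-1,0,0,6,0,0,0]]]';python3 - <<'E'
from h import *
from bench import status,camera
o=status.get_obs();r,p=tool(o);print(r.as_matrix().round(3).tolist())
delta(o,r,np.array([.4405,.175,.069]))
c=camera("wrist");T=np.eye(4);T[:3,:3]=r.as_matrix();T[:3,3]=p
cv2.imwrite("pics/w6.png",c["frame"]);P=cloud(c,T@c["hand_eye"]);D=c["depth"]
bm=blue(c["frame"])&(D>0)&(D<.28);b=(P[bm]-p)*1000;print("lug top over TCP",np.percentile(b[:,2],97))
f=P[(c["frame"].min(2)>150)&(abs(P[...,2]-.004)<.008)&(D>0)];print("floor z",np.median(f[:,2]))
s=camera("scene");np.savez("pics/s2.npz",**s);cv2.imwrite("pics/s2.png",cv2.resize(s["frame"][90:250,200:400],None,fx=3,fy=3))
E
```

```text
time_s: 9.45
eef_pos: [0.44, 0.1746, 0.192]
eef_rot: [0.0, 0.599, 0.801, 0.0]
wrist_force: [0.5, 0.5, -2.6]
opening: 0.12
grasp_force: 59.6
time_s: 10.07
eef_pos: [0.442, 0.174, 0.1333]
eef_rot: [0.001, 0.599, 0.801, 0.001]
wrist_force: [-0.1, -0.5, -2.4]
opening: 0.12
grasp_force: 59.6
[[-0.282, 0.959, 0.003], [0.959, 0.282, 0.0], [-0.0, 0.003, -1.0]]
shift cm [ 0.14 -0.13  6.43] turn [0. 0. 0.]
lug top over TCP 38.50019948774364
floor z 0.005030610364034599
```

View pics/s2.png

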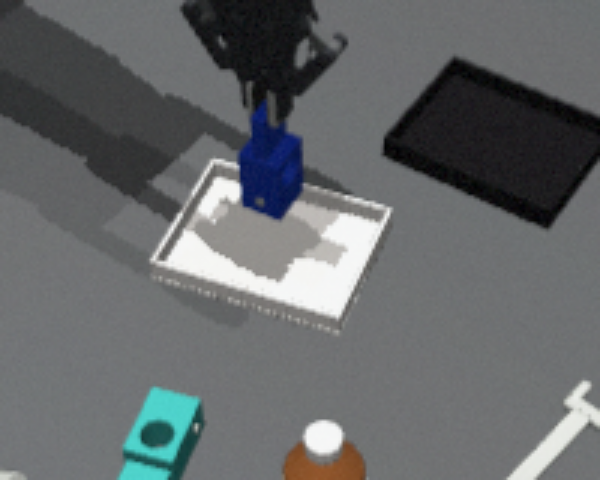

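View pics/w6.png

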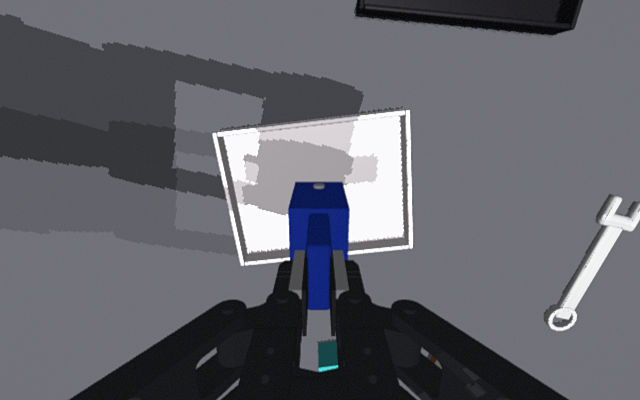

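The clamp hangs upright above the tray, at (320,240) in the wrist view, with the tray walls all round it. The underside should touch the floor at TCP z of about 0.070, so I lower and then creep.

```bash
python3 -m handwheel '[[[-1,0,0,2,0,0,0],[-1,0,0,4,0,0,0],[-1,0,0,5.2,0,0,0],[-1,0,0,5.7,0,0,0],[-1,0,0,5.7,0,0,0],[-1,0,0,5.8,0,0,0],[-1,0,0,5.9,0,0,0],[-1,0,0,5.9,0,0,0]]]';python3 -m handwheel '[[[-1,0,0,0.1,0,0,0],[-1,0,0,0.2,0,0,0],[-1,0,0,0.2,0,0,0]]]'
```

```text
time_s: 11.18
eef_pos: [0.4405, 0.1746, 0.0728]
eef_rot: [0.0, 0.599, 0.801, 0.0]
wrist_force: [-0.3, -0.3, -2.1]
opening: 0.118
grasp_force: 59.6
time_s: 11.55
eef_pos: [0.4408, 0.1747, 0.0712]
eef_rot: [0.0, 0.599, 0.801, 0.0]
wrist_force: [-1.5, 0.4, 4.1]
opening: 0.122
grasp_force: 60.4
```

```bash
python3 -m handwheel '[[[-1,0,0,0.05,0,0,0],[-1,0,0,0.05,0,0,0]]]'; python3 -m handwheel '[[[-0.6,0,0,0,0,0,0],[-0.4,0,0,0,0,0,0],[0,0,0,0,0,0,0],[0.5,0,0,0,0,0,0],[1,0,0,0,0,0,0],[1,0,0,0,0,0,0],[1,0,0,0,0,0,0]]]'
```

```text
time_s: 11.8
eef_pos: [0.441, 0.1749, 0.0712]
eef_rot: [0.0, 0.599, 0.801, 0.001]
wrist_force: [-3.1, 1.7, 9.4]
opening: 0.118
grasp_force: 61.0
time_s: 12.68
eef_pos: [0.4403, 0.1746, 0.0701]
eef_rot: [-0.0, 0.599, 0.801, -0.0]
wrist_force: [0.5, 0.6, -0.4]
opening: 1.001
grasp_force: 0.0
```

```bash
python3 -m handwheel '[[[1,0,0,-2,0,0,0],[1,0,0,-5,0,0,0],[1,0,0,-9,0,0,0],[1,0,0,-13,0,0,0],[1,0,0,-13,0,0,0],[1,0,0,-13,0,0,0]]]';python3 - <<'E'
from h import *
from bench import status,camera
o=status.get_obs();r,p=tool(o)
c=camera("wrist");T=np.eye(4);T[:3,:3]=r.as_matrix();T[:3,3]=p
cv2.imwrite("pics/w7.png",c["frame"]);P=cloud(c,T@c["hand_eye"]);D=c["depth"]
b=P[blue(c["frame"])&(D>0)];b=b[np.hypot(*(b[:,:2]-[.44,.175]).T)<.1];print("z",np.percentile(b[:,2],[1,95,99]).round(4),"lugtop",b[b[:,2]>.1].mean(0).round(3))
E
```

```text
time_s: 13.42
eef_pos: [0.44, 0.1745, 0.1996]
eef_rot: [-0.0, 0.599, 0.801, -0.0]
wrist_force: [0.2, 0.7, 0.1]
opening: 0.999
grasp_force: 0.0
z [0.0192 0.1094 0.11  ] lugtop [0.441 0.178 0.108]
```

View pics/w7.png

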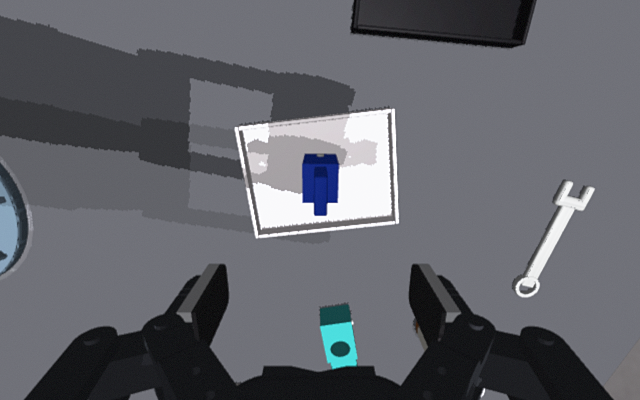

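The clamp stands upright in the middle of the tray at (320,180), lug top at z ≈ 0.109 m, and the gripper is clear.

```bash
python3 -c "
from bench import ctrl
print(ctrl.hand_in())"
```

```text
the job is handed in; nothing more can be done
None
```

The blue clamp came off the rod's upper end and stands upright and released in the middle of the white tray; the bottle, beaker and wrench were not touched, and I handed in at about 13.5 s (no verdict was returned).

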